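Turn a valve cover over onto the packing mat

ROBOT

A 6-joint arm with a two-finger parallel gripper is mounted at the origin on the work surface. World frame = base frame: x ahead of the robot, y to its left, z up, the work surface at z = 0. Lengths are in m, angles in rad, forces in N, time in s.
With the tool pointing down it reaches from about 0.3 to 0.775 m from the base axis. Payload 14.6 kg.
Tool frame: the origin (TCP) lies at the very end of the fingers, on their centre line; the grasp point (between the pads) lies 19 mm behind it (pinch_z is the distance from the TCP to the grasp point, in m); z points along the fingers, y is the direction in which the jaws open and shut (so a half turn about z gives the same grasp; the last joint's range is limited). The gripper opens to 94 mm and grips with 3 to 60 N. Pads are 16 mm wide; open, the fingers measure 119 mm over their backs; the gripper's body (75 mm by 177 mm) begins 78 mm behind the grasp point.
Start: joints at [-1.237, 0.3, 1.521, -0, 1.321, -0.067], TCP at [0.215, -0.506, 0.205] pointing down, gripper open.
Joint ranges: [-3.03, 3.03], [-0.79, 2.21], [0.23, 2.52], [-1.04, 4.18], [0, 3.07], [-2.55, 2.55]. Speed limits (rad/s): [2.22, 2.22, 2.57, 3.14, 3.14, 3.14].

INTERFACE

Orientations are given as [roll, pitch, yaw] about the fixed x, y, z axes, in that order (R = Rz(yaw) Ry(pitch) Rx(roll)).
In Python, from station import get_obs, camera, hand_in, pinch_z gives the robot as it stands.
- The arm moves only by the tool servo_tool, never from a script. Its argument "moves" is a list that holds one entry, the list of rows, each a list of 7 numbers: the turn, a rotation vector about the tool's x, y, z normalised to -1 to 1, where 1 is pi/2 rad, then the shift along the tool's x, y, z normalised to -1 to 1, where 1 is 500 mm, then the closure, from 0 (fully open) to 1 (shut). In form: [[[rx, ry, rz, x, y, z, hand], ...]]. A call has 1 to 12 rows; each row is the pose to reach, as a shift and turn from the pose measured when the call began, along the tool's axes at that moment; what a row does not reach only later rows make up. A row lasts 1/12 s, in which the tool goes at most 41.7 mm and 7.16 degrees, less where a joint would pass 70% of its speed; a pose out of reach is approached as far as the arm can. A call with a number of a shift or a turn outside -1 to 1 is refused whole. A call with a gripper value outside its range is refused whole. The fingers move at their own pace and stop on an object; "squeeze" is the grip in N (left out, the last holds). Time passes only in rows, so rows that repeat a pose let the fingers close. It gives the time, the measured TCP pose, the force and the opening at its end, in the units of the state.
- get_obs(): the state, without advancing time (a new reading comes with each control period).
- camera(name): name is "side" or "top" or "wrist"; returns a dict with "color" (384x512x3 uint8, red, green, blue), "intrinsics" (3x3 intrinsics, pixels), "rvec" (rotation vector, rad) and "tvec" (3), from world to camera coordinates, as OpenCV has them. Camera axes: x right, y down, z forward; pixel columns grow to the right and rows downward; lengths in m; the calibration is good to about 2 mm. A picture is of the moment at which its call begins. There is no depth.
- hand_in(): hands the job in, once; it reports no verdict.
The state is a dict: "time_s": time; "qpos": joint angles; "joint_vel": joint speeds; "tau": joint torques, N m; "ee_pos": TCP position; "eef_rot": TCP orientation; "force": force on the tool from outside, world axes, zero at the start; "moment": the same for the moment, N m; "grip_width": finger opening in m.
Only numpy, scipy, OpenCV 4.12 (cv2) and the standard library are available. Lean on these libraries where they do the work, as an engineer would, in place of code of your own. Each camera call takes 0.05 s, during which the arm holds its last target.

TASK

The blue valve cover lies painted side up on the bench. Push it to the steel front edge of the raised deck, in front of the free black rubber mat, tip it up against that edge and over onto the mat, then push it home so that it lies flat, spigot up, centred on the mat and square with it, ready for its gasket. It is too wide to grip, and all the other parts standing about must stay where they are.

Things in the scene. Friction and masses are not known exactly. Their poses are not given: they have to be found in the camera images.
- cover_mid (a point): centre of the valve cover's plate, half-way through its 11 mm, 21.5 mm above the bench at the start. Cast aluminium; its rim is 120 mm along x, 110 mm along y and 8 mm thick, corners rounded 10 mm; top (+z) painted blue; under the rim a bright joint face, 110 x 100 mm, stands 3 mm proud. x points roughly away from the robot at the start (within 0.45 rad)
- cover: the whole valve cover, 0.34 to 0.5 kg; origin at the centre of its spigot's free end, axes as above. The spigot is a round hollow boss, 56 mm across, standing 16 mm out of the middle of the joint face. The cover starts lying on it: joint face 16 mm, rim's underside 19 mm, painted top 27 mm above the bench, so a gap runs all round under the rim, 19 mm high for its outer 5 mm and 16 mm high further in
- deck: fixed raised packing deck, a board 26 mm high, 170 mm along its x, 660 mm along its y, with a steel angle along its front edge; origin at the centre of its underside, z up, x away from the robot, y along the edge. Its upright front face towards the robot lies at x = -85 mm in its frame. It is a little shifted and turned from run to run
- mat_mid (a point): centre of the top of the black rubber mat fixed on the deck, 130 mm along x, 130 mm along y, 3 mm thick (top 29 mm above the bench); axes as the deck's. It lies in one of three bays along the deck, about 180 mm apart. Its near edge is 5 mm behind the deck's front face, so a centred cover's near edge is about 10 mm behind that face
- gate_valve: blue flanged gate valve standing on end in another bay of the deck, origin at the centre of its underside: flanges 95 mm across, 115 mm tall, its handwheel (90 mm across) out to 105 mm on the far side; do not move it
- spool: grey flanged pipe spool with a white cap standing in the third bay of the deck, 95 mm across, 115 mm tall, origin at the centre of its underside; do not move it
- ball_valve: small brass ball valve with a yellow lever at the left end of the deck, about 90 x 35 x 50 mm, origin at the centre of its underside; do not move it
- gasket: green gasket ring lying at the right end of the deck, 68 mm across, 4 mm thick, origin at the centre of its underside; do not move it
- nipple: steel pipe nipple standing on the bench close to the deck's front edge, between two bays, 27 mm across (28.4 mm over the threads), 50 mm tall, origin at the centre of its underside; do not move it
- plug: brass hexagon plug standing on the bench close to the deck's front edge, between two bays, 30 mm over its corners, 38 mm tall, origin at the centre of its underside; do not move it
- spanner: steel open-ended spanner lying on the bench at the right, 200 mm long; do not move it
- grease_tin: grease tin with a red band standing on the bench at the left, 72 mm across, 62 mm tall, origin at the centre of its underside; do not move it
Mind the look-alikes: they are no part of the job. Leave any brown or orange look-alike of the cover alone.

How it is judged:
By the outcome, as a careful person would: the job done as asked, in the order asked, and still so for the second after the job is handed in, with the robot touching nothing.
It also fails if it takes over 72 s, if anything falls off the work surface, if the arm or the gripper's body presses on something with over 40 N, if the wrist force passes 120 N, or if a joint passes its speed limit or range.

## Working session

There is one attempt and no reset: what is moved stays moved. The work goes in short steps, Python scripts to look and compute and a tool call to move; the robot and the scene stay as the last step left them, time stands still between calls to the robot, and variables do not carry over. Pictures are saved under pics/ and viewed, and the job is handed in when it is done.

Besides the shell and the picture viewer there is one more tool, called as a command line: name --argument value ..., lists and objects as JSON in quotes. servo_tool: Moves the arm, as the interface text tells. Scaled input: -1 to 1 covers 500 mm each way for a shift and pi/2 rad each way for a turn. Its arguments: {"type":"object","properties":{"moves":{"type":"array"},"squeeze":{"type":"number"}},"required":["moves"]}

```bash
ls; mkdir -p pics
python3 - <<'E'
from station import get_obs,camera,pinch_z
import cv2
o=get_obs();print(o,pinch_z)
for n in ["top","side"]:
    c=camera(n);cv2.imwrite(f"pics/{n}0.png",c["color"][:,:,::-1]);print(n,c["intrinsics"],c["rvec"],c["tvec"])
E
```

```text
pics
{'time_s': 0.0, 'qpos': array([-1.23659390e+00,  3.00456874e-01,  1.52159546e+00, -3.04245131e-05,
        1.32067081e+00, -6.66121482e-02]), 'joint_vel': array([-0.00175358, -0.00022241,  0.001133  , -0.00193474,  0.00081087,
       -0.00093037]), 'tau': array([ 6.69835972e-04, -5.31808412e+01, -3.52730656e+01,  7.08561670e-02,
        2.44786829e-02, -1.12387474e-04]), 'ee_pos': array([ 0.21449044, -0.50616807,  0.20488804]), 'eef_rot': array([-3.14046270e+00, -4.58452203e-05,  4.00822097e-01]), 'force': array([0.56581308, 0.66946465, 0.35850657]), 'moment': array([ 0.02565816,  0.02449087, -0.04455873]), 'grip_width': 0.09407557085213378} 0.0188
top [[386.78000764   0.         251.38690232]
 [  0.         386.78000764 193.51677366]
 [  0.           0.           1.        ]] [ 2.16170109 -2.14358879  0.11139769] [0.00451813 0.5308702  1.23369492]
side [[437.52898627   0.         251.4581068 ]
 [  0.         437.52898627 191.46265544]
 [  0.           0.           1.        ]] [ 2.31695144 -0.09406457  0.06673602] [-0.52190123  0.07153931  1.09676994]
```

View pics/top0.png

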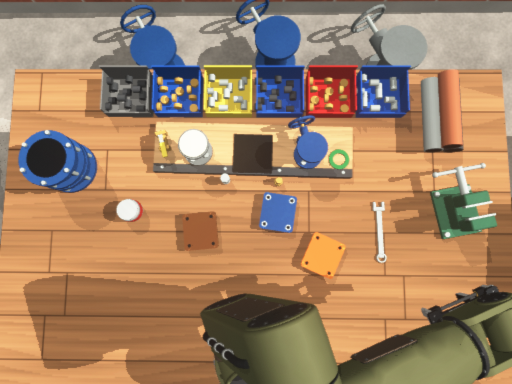

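View pics/side0.png

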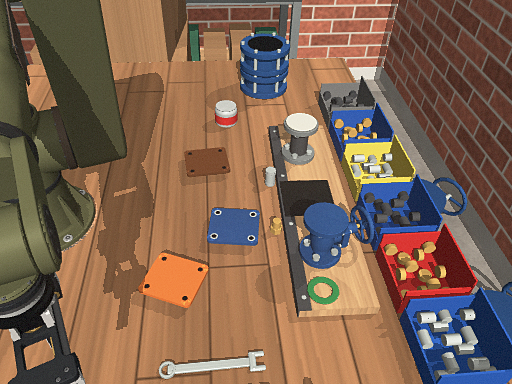

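```bash
cat > h.py <<'E'
import numpy as np,cv2
from station import get_obs,camera
def shot(n,f=None):
    c=camera(n)
    if f: cv2.imwrite(f"pics/{f}.png",c["color"][:,:,::-1])
    return c
def ray(c,uv,z):
    R=cv2.Rodrigues(np.array(c["rvec"],float))[0];t=np.array(c["tvec"],float).ravel()
    uv=np.atleast_2d(uv).astype(float)
    d=(np.linalg.inv(c["intrinsics"])@np.c_[uv,np.ones(len(uv))].T).T@R
    o=-R.T@t
    return (o+d*((z-o[2])/d[:,2])[:,None])
def proj(c,P):
    return cv2.projectPoints(np.atleast_2d(P).astype(float),np.array(c["rvec"],float),np.array(c["tvec"],float),c["intrinsics"],None)[0].reshape(-1,2)
def hsv(c): return cv2.cvtColor(c["color"],cv2.COLOR_RGB2HSV)
def blobs(m,amin=30):
    n,l,s,ce=cv2.connectedComponentsWithStats(m.astype(np.uint8),connectivity=8)
    return [(i,s[i],ce[i],l==i) for i in range(1,n) if s[i][4]>=amin]
def rect(mask,c,z):
    cs=max(cv2.findContours(mask.astype(np.uint8),cv2.RETR_EXTERNAL,cv2.CHAIN_APPROX_NONE)[0],key=cv2.contourArea)
    P=ray(c,cs[:,0,:],z)[:,:2]
    r=cv2.minAreaRect((P*1000).astype(np.float32))
    return r
E
python3 - <<'E'
from h import *
c=shot("top");H=hsv(c);h,s,v=[H[...,i].astype(int) for i in range(3)]
blue=(h>100)&(h<125)&(s>120)&(v>60)
for i,st,ce,m in blobs(blue): 
    if 170<ce[1]<260: print("blue",st,ce,rect(m,c,.027))
dark=(v<45)
for i,st,ce,m in blobs(dark):
    if 130<ce[1]<185 and 140<ce[0]<360: print("dark",st,ce,rect(m,c,.029))
sc=cv2.resize(c["color"][110:270,140:370,::-1],None,fx=3.4,fy=3.4,interpolation=cv2.INTER_CUBIC);cv2.imwrite("pics/crop0.png",sc)
print(ray(c,[[224,179],[280,180]],0.04))
E
```

```text
blue [260 193  36  39 985] [277.27309645 212.14720812] ((471.4012756347656, -76.49714660644531), (105.5938491821289, 116.36620330810547), 81.78377532958984)
[[ 0.57692696  0.09880667  0.04      ]
 [ 0.57489539 -0.08402073  0.04      ]]
```

View pics/crop0.png

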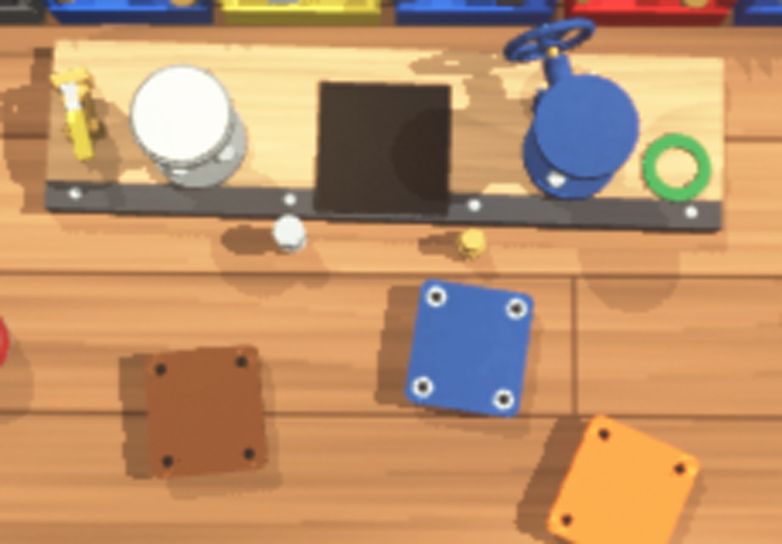

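```bash
python3 - <<'E'
from h import *
c=shot("top");H=hsv(c);h,s,v=[H[...,i].astype(int) for i in range(3)]
print(v[150,240:275:5],s[150,240:275:5],v[169,160:350:15],s[169,160:350:15],v[150,280])
m=(v<75)&(np.indices(v.shape)[0]<172)
m[:130]=0;m[:, :225]=0;m[:,280:]=0
for z in (.029,):
  bs=max(blobs(m),key=lambda b:b[1][4]);print(bs[1],rect(bs[3],c,z))
# mat corners from crop
def cr(p): return [(p[0]+.5)/3.4-.5+140,(p[1]+.5)/3.4-.5+110]
P=ray(c,[cr(p) for p in [(319,82),(451,85),(448,215),(315,212)]],.029);print(P.round(4),P.mean(0))
# deck front bottom edge & steel: bottom of dark strip per column
cols=list(range(160,350,3));pts=[]
for u in cols:
    col=v[160:190,u]; sc=s[160:190,u]
    r=[i for i in range(30) if sc[i]<90 and v[160+i,u]<120]
    if r: pts.append([u,160+max(r)+.5])
P=ray(c,pts,.026)[:,:2]
k=np.polyfit(P[:,1],P[:,0],1)
for _ in range(3):
    e=P[:,0]-np.polyval(k,P[:,1]);g=abs(e)<.004;k=np.polyfit(P[g,1],P[g,0],1)
print("front x=a*y+b",k,g.sum(),len(g), "at top or base z=.026/0")
g0=shot("side","side1");
E
python3 - <<'E'
import cv2
i=cv2.imread('pics/side0.png')[110:330,150:390]
cv2.imwrite('pics/sc0.png',cv2.resize(i,None,fx=2.7,fy=2.7,interpolation=cv2.INTER_CUBIC))
E
```

```text
[74 72 69 67 58 56 56] [86 85 81 84 92 87 82] [114 102 115 107 106  72  67  61 209 108  92 106 114] [29 35 31 36 38 85 80 71 11 19 14 38 63] 210
[ 233  135   40   37 1319] ((666.9414672851562, 6.432197570800781), (121.98090362548828, 128.860107421875), 0.29470422863960266)
[[ 0.7318  0.0708  0.029 ]
 [ 0.7295 -0.0589  0.029 ]
 [ 0.6001 -0.0564  0.029 ]
 [ 0.6022  0.0728  0.029 ]] [0.66592362 0.00707657 0.029     ]
front x=a*y+b [0.0260395  0.59468206] 64 64 at top or base z=.026/0
```

View pics/sc0.png

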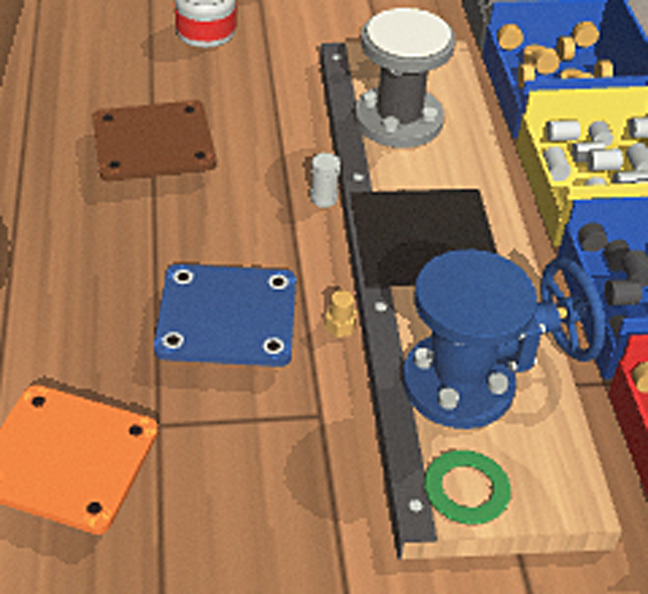

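Run:
```python
from h import *
c=shot("top");H=hsv(c);h,s,v=[H[...,i].astype(int) for i in range(3)]
def cr(p): return [(p[0]+.5)/3.4-.5+140,(p[1]+.5)/3.4-.5+110]
print("nip",ray(c,[cr((290,229))],.05),"plug",ray(c,[cr((473,240))],.038))
print("orange",ray(c,[cr((600,415)),cr((700,462)),cr((548,525))],.027))
print("brown",ray(c,[cr((258,346)),cr((267,465)),cr((146,360))],.027))
print("cover c",ray(c,[cr((425,280)),cr((534,294)),cr((515,416)),cr((406,400))],.027))
```

```text
nip [[0.58193799 0.0949832  0.05      ]] plug [[ 0.57440166 -0.0801084   0.038     ]]
orange [[ 0.40844115 -0.20166881  0.027     ]
 [ 0.36497962 -0.2956779   0.027     ]
 [ 0.30469378 -0.15164531  0.027     ]]
brown [[0.47155645 0.12578657 0.027     ]
 [0.35823464 0.1149027  0.027     ]
 [0.45718464 0.23340236 0.027     ]]
cover c [[ 0.5367163  -0.03443753  0.027     ]
 [ 0.52390878 -0.1394655   0.027     ]
 [ 0.40676495 -0.12085324  0.027     ]
 [ 0.42104504 -0.01689594  0.027     ]]
```

servo_tool --moves '[[[0, 0, -0.07, 0, 0, 0, 0.3], [0, 0, -0.14, 0, 0, 0, 0.3]]]' --squeeze 10

```text
time_s: 0.47
ee_pos: [0.2145, -0.5063, 0.2052]
eef_rot: [-3.141, -0.0, 0.625]
force: [0.3, -0.2, -0.2]
grip_width: 0.0843
```

```bash
cat > tgt.py <<'E'
import sys,numpy as np
from scipy.spatial.transform import Rotation as R
from station import get_obs
# args: x y z yaw tilt(rad; tool z leaning toward tool heading) -> normalised
def calc(p,Rt):
    o=get_obs();R0=R.from_euler('xyz',o['eef_rot'])
    rv=(R0.inv()*Rt).as_rotvec()/(np.pi/2); s=R0.inv().apply(np.array(p)-o['ee_pos'])/.5
    return np.r_[rv,s].round(4)
if __name__=="__main__":
    x,y,z,r,p,w=map(float,sys.argv[1:7]); print(calc([x,y,z],R.from_euler('xyz',[r,p,w])).tolist())
E
python3 tgt.py .47 -.19 .15 3.1416 0 1.55
```

```text
[-0.0003, -0.0003, -0.5886, 0.7845, -0.2137, 0.1106]
```

servo_tool --moves '[[[0, 0, -0.589, 0.785, -0.214, 0.11, 0.3], [0, 0, -0.589, 0.785, -0.214, 0.11, 0.3], [0, 0, -0.589, 0.785, -0.214, 0.11, 0.3], [0, 0, -0.589, 0.785, -0.214, 0.11, 0.3], [0, 0, -0.589, 0.785, -0.214, 0.11, 0.3], [0, 0, -0.589, 0.785, -0.214, 0.11, 0.3], [0, 0, -0.589, 0.785, -0.214, 0.11, 0.3], [0, 0, -0.589, 0.785, -0.214, 0.11, 0.3], [0, 0, -0.589, 0.785, -0.214, 0.11, 0.3], [0, 0, -0.589, 0.785, -0.214, 0.11, 0.3], [0, 0, -0.589, 0.785, -0.214, 0.11, 0.3], [0, 0, -0.589, 0.785, -0.214, 0.11, 0.3]]]'

```text
time_s: 1.47
ee_pos: [0.4706, -0.1885, 0.1499]
eef_rot: [-3.141, -0.001, 1.554]
force: [-0.1, -0.8, -0.0]
grip_width: 0.0655
```

```bash
python3 tgt.py .47 -.175 .008 3.1416 0 1.55; python3 -c "
from h import *
shot('side','side2')"
```

```text
[-0.0006, -0.0005, 0.0023, 0.0268, -0.0014, 0.2839]
```

View pics/side2.png

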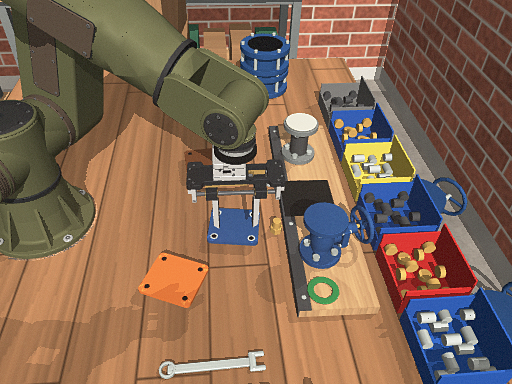

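servo_tool --moves '[[[0, 0, 0, 0.02, 0, 0.08, 0.3], [0, 0, 0, 0.02, 0, 0.16, 0.3], [0, 0, 0, 0.02, 0, 0.22, 0.3], [0, 0, 0, 0.02, 0, 0.26, 0.3], [0, 0, 0, 0.02, 0, 0.284, 0.3], [0, 0, 0, 0.02, 0, 0.284, 0.3]]]'

```text
time_s: 2.02
ee_pos: [0.4683, -0.1802, 0.006]
eef_rot: [-3.137, -0.002, 1.55]
force: [-0.3, 0.8, -0.3]
grip_width: 0.0658
```

```bash
python3 tgt.py .47 -.052 .008 3.1416 0 1.5508; python3 -c "
from h import *
shot('wrist','w3');print(get_obs()['ee_pos'],get_obs()['force'])"
```

```text
[-0.0027, -0.0013, -0.0006, 0.2565, -0.0019, -0.0034]
[ 0.46913498 -0.18043533  0.00766175] [ 0.52953618 -0.51208459  0.94393984]
```

View pics/w3.png

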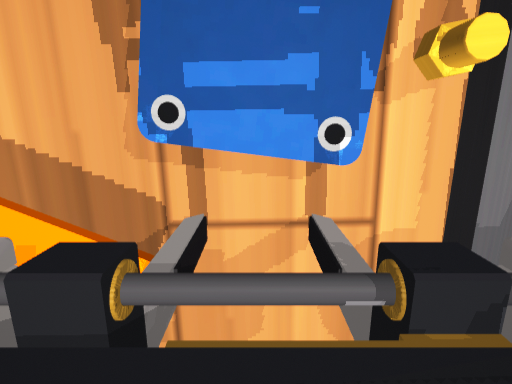

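servo_tool --moves '[[[0, 0, 0, 0.05, 0, 0, 0.3], [0, 0, 0, 0.075, 0, 0, 0.3], [0, 0, 0, 0.09, 0, 0, 0.3], [0, 0, 0, 0.105, 0, 0, 0.3], [0, 0, 0, 0.12, 0, 0, 0.3], [0, 0, 0, 0.135, 0, 0, 0.3], [0, 0, 0, 0.15, 0, 0, 0.3], [0, 0, 0, 0.165, 0, 0, 0.3], [0, 0, 0, 0.18, 0, 0, 0.3], [0, 0, 0, 0.195, 0, 0, 0.3], [0, 0, 0, 0.21, 0, 0, 0.3], [0, 0, 0, 0.22, 0, 0, 0.3]]]'

```text
time_s: 3.07
ee_pos: [0.4722, -0.0707, 0.0088]
eef_rot: [-3.141, 0.0, 1.551]
force: [-0.4, -7.4, 5.4]
grip_width: 0.0658
```

```bash
cat > cov.py <<'E'
from h import *
import sys
def cov(z=.027,f=None):
    c=shot("top",f);H=hsv(c);h,s,v=[H[...,i].astype(int) for i in range(3)]
    blue=(h>100)&(h<125)&(s>120)&(v>60)
    m=np.zeros_like(blue);m[172:270,210:310]=blue[172:270,210:310]
    m=cv2.morphologyEx(m.astype(np.uint8),cv2.MORPH_CLOSE,np.ones((5,5)))
    for i,st,ce,mm in blobs(m,200): print(st,rect(mm,c,z))
if __name__=="__main__":
    cov(f=sys.argv[1])
    i=cv2.imread(f'pics/{sys.argv[1]}.png')[110:270,140:370]
    cv2.imwrite(f'pics/{sys.argv[1]}c.png',cv2.resize(i,None,fx=3.4,fy=3.4,interpolation=cv2.INTER_CUBIC))
E
python3 cov.py t3; python3 tgt.py .47 -.052 .008 3.1416 0 1.5508
```

```text
[240 196  19  36 458] ((468.2099304199219, 20.485740661621094), (53.92473220825195, 117.6366195678711), 82.8670425415039)
[-0.0003, -0.0002, -0.0, 0.0361, -0.005, 0.0014]
```

View pics/t3c.png

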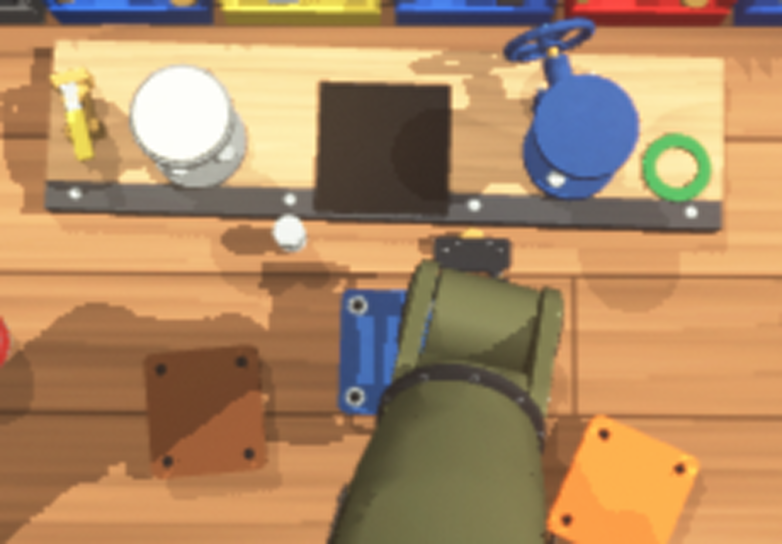

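servo_tool --moves '[[[0, 0, 0, 0.012, -0.002, 0, 0.3], [0, 0, 0, 0.022, -0.003, 0, 0.3], [0, 0, 0, 0.03, -0.004, 0, 0.3], [0, 0, 0, 0.034, -0.004, 0, 0.3], [0, 0, 0, 0.034, -0.004, 0, 0.3], [0, 0, 0, 0.02, -0.004, 0, 0.3], [0, 0, 0, -0.03, 0, 0, 0.3], [0, 0, 0, -0.07, 0, -0.07, 0.3], [0, 0, 0, -0.14, 0, -0.14, 0.3], [0, 0, 0, -0.22, 0, -0.2, 0.3], [0, 0, 0, -0.3, 0, -0.25, 0.3], [0, 0, 0, -0.3, 0, -0.25, 0.3]]]'

```text
time_s: 4.12
ee_pos: [0.4693, -0.2239, 0.1367]
eef_rot: [3.139, 0.002, 1.549]
force: [0.3, 0.4, -1.1]
grip_width: 0.066
```

```bash
python3 cov.py t4
```

```text
[235 197  33  35 970] ((464.3104553222656, 9.665138244628906), (111.09854888916016, 104.60997772216797), 0.4379845857620239)
```

View pics/t4c.png

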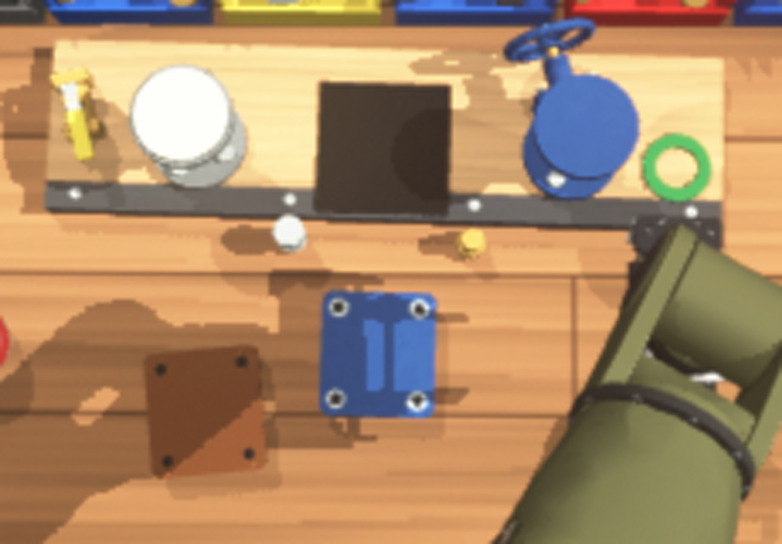

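```bash
python3 - <<'E'
from h import *
c=shot("top");
def cr(p): return [(p[0]+.5)/3.4-.5+140,(p[1]+.5)/3.4-.5+110]
P=ray(c,[cr(p) for p in [(322,292),(436,294),(434,416),(320,414)]],.027);print(P.round(4),P.mean(0))
H=hsv(c)
# screw-hole centres: white rings
i=c["color"][190:240,225:280].astype(int); w=(H[190:240,225:280,1]<70)&(H[190:240,225:280,2]>110)
w=cv2.dilate(w.astype(np.uint8),np.ones((3,3)))
Q=[]
for b in blobs(w,8): Q.append(ray(c,[b[2]+[225,190]],.027)[0]);print(b[1],Q[-1].round(4))
print(np.mean(Q,0))
E
python3 tgt.py .37 .012 .14 3.1416 0 3.12;python3 tgt.py .37 .012 .14 3.1416 0 -.02
```

```text
[[ 0.5243  0.0649  0.027 ]
 [ 0.5232 -0.0451  0.027 ]
 [ 0.4061 -0.0437  0.027 ]
 [ 0.407   0.0651  0.027 ]] [0.46513693 0.01031811 0.027     ]
[ 8  4 11 10 88] [0.5138 0.0515 0.027 ]
[27  5  4  3 12] [0.5232 0.0021 0.027 ]
[34  5 11 11 94] [ 0.5107 -0.0337  0.027 ]
[ 8 15  3  3  9] [0.4898 0.0656 0.027 ]
[ 8 24  3  3  9] [0.4603 0.0652 0.027 ]
[10 33  8  8 55] [0.4224 0.0505 0.027 ]
[33 34 11 10 76] [ 0.4178 -0.0301  0.027 ]
[21 41  6  3 18] [0.4055 0.0173 0.027 ]
[30 41  3  3  9] [ 0.4057 -0.0071  0.027 ]
[0.46103409 0.02012851 0.027     ]
[0.0007, 0.0021, -1.0011, 0.4658, -0.2098, -0.01]
[0.0021, -0.0007, 0.9979, 0.4658, -0.2098, -0.01]
```

servo_tool --moves '[[[0, 0, 0.08, 0.0, -0.05, -0.01, 0.4], [0, 0, 0.16, 0.05, -0.12, -0.01, 0.4], [0, 0, 0.24, 0.12, -0.2, -0.01, 0.4], [0, 0, 0.32, 0.2, -0.215, -0.01, 0.4], [0, 0, 0.4, 0.28, -0.22, -0.01, 0.4], [0, 0, 0.48, 0.36, -0.22, -0.01, 0.4], [0, 0, 0.56, 0.44, -0.22, -0.01, 0.4], [0, 0, 0.64, 0.466, -0.22, -0.01, 0.4], [0, 0, 0.72, 0.466, -0.22, -0.01, 0.4], [0, 0, 0.8, 0.466, -0.22, -0.01, 0.4], [0, 0, 0.88, 0.466, -0.22, -0.01, 0.4], [0, 0, 0.96, 0.466, -0.22, -0.01, 0.4]]]'

```text
time_s: 5.22
ee_pos: [0.3641, 0.0131, 0.1391]
eef_rot: [3.14, -0.001, 0.16]
force: [0.2, -0.6, -0.0]
grip_width: 0.0566
```

```bash
python3 tgt.py .375 .011 .009 3.1416 0 -.02; python3 -c "
from h import *
print(get_obs()['qpos'])
shot('side','side5')"
```

```text
[0.0007, -0.0007, 0.1149, 0.0206, 0.0074, 0.2602]
[-6.38709359e-02 -4.88525385e-02  2.07925317e+00 -1.09000672e-03
  1.10999344e+00  1.34693745e+00]
```

View pics/side5.png

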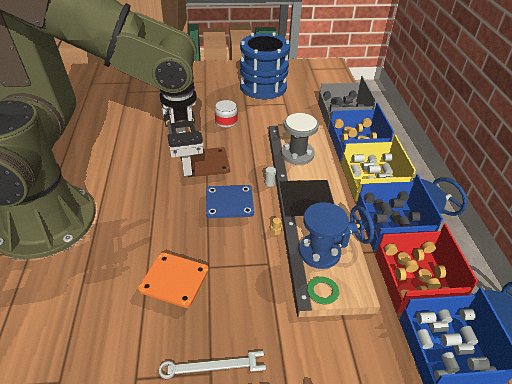

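servo_tool --moves '[[[0, 0, 0.07, 0.02, 0.007, 0.06, 0.4], [0, 0, 0.115, 0.021, 0.007, 0.13, 0.4], [0, 0, 0.115, 0.021, 0.007, 0.2, 0.4], [0, 0, 0.115, 0.021, 0.007, 0.24, 0.4], [0, 0, 0.115, 0.021, 0.007, 0.26, 0.4], [0, 0, 0.115, 0.021, 0.007, 0.26, 0.4]]]'

```text
time_s: 5.77
ee_pos: [0.3731, 0.0113, 0.0067]
eef_rot: [3.141, 0.004, -0.027]
force: [-0.1, 0.4, -1.0]
grip_width: 0.0566
```

```bash
python3 tgt.py .4655 .011 .008 3.1416 0 -.021
```

```text
[0.0004, 0.0026, -0.004, 0.1848, -0.0044, -0.0033]
```

servo_tool --moves '[[[0, 0, -0.004, 0.03, 0, -0.004, 0.4], [0, 0, -0.004, 0.05, 0, -0.004, 0.4], [0, 0, -0.004, 0.065, 0, -0.004, 0.4], [0, 0, -0.004, 0.08, 0, -0.004, 0.4], [0, 0, -0.004, 0.095, 0, -0.004, 0.4], [0, 0, -0.004, 0.11, 0, -0.004, 0.4], [0, 0, -0.004, 0.125, 0, -0.004, 0.4], [0, 0, -0.004, 0.14, 0, -0.004, 0.4], [0, 0, -0.004, 0.15, 0, -0.004, 0.4], [0, 0, -0.004, 0.16, 0, -0.004, 0.4], [0, 0, -0.004, 0.17, 0, -0.004, 0.4], [0, 0, -0.004, 0.17, 0, -0.004, 0.4]]]'

```text
time_s: 6.77
ee_pos: [0.4583, 0.0091, 0.0087]
eef_rot: [3.141, 0.004, -0.02]
force: [-0.5, 0.2, -0.9]
grip_width: 0.0564
```

```bash
python3 cov.py t6; python3 tgt.py .4675 .0105 .008 3.1416 0 -.021
```

```text
[236 178  32  20 519] ((551.5342407226562, 9.041374206542969), (63.03601837158203, 102.26744079589844), 0.25907477736473083)
[0.0004, 0.0022, 0.0005, 0.0184, -0.0032, 0.0012]
```

View pics/t6c.png

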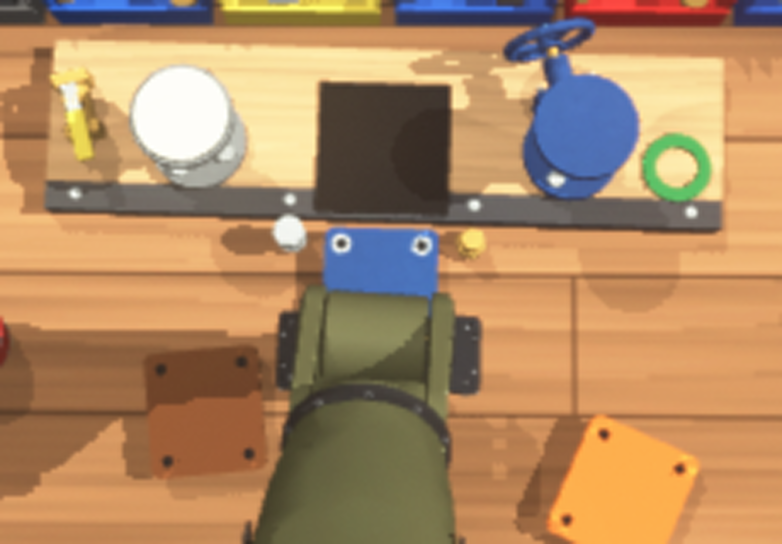

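servo_tool --moves '[[[0, 0, 0, 0.008, 0, 0, 0.4], [0, 0, 0, 0.014, 0, 0, 0.4], [0, 0, 0, 0.02, 0, 0, 0.4], [0, 0, 0, 0.024, 0, 0, 0.4]]]'

```text
time_s: 7.15
ee_pos: [0.4681, 0.009, 0.0083]
eef_rot: [3.141, 0.01, -0.02]
force: [-31.8, -0.6, 24.4]
grip_width: 0.0564
```

```bash
python3 cov.py t7
```

```text
[236 174  33  19 484] ((566.7047729492188, 8.078044891357422), (106.41879272460938, 57.097293853759766), 87.74989318847656)
```

View pics/t7c.png

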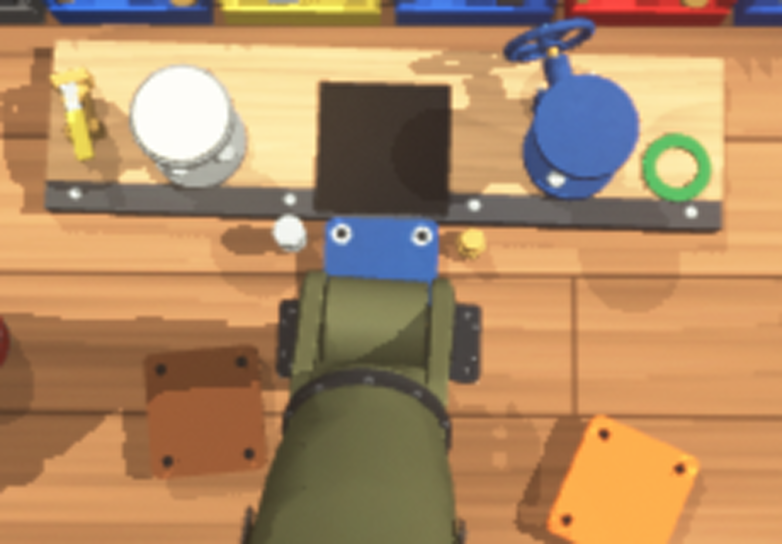

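servo_tool --moves '[[[0, 0, 0, -0.02, 0, -0.01, 0.4], [0, 0.07, 0, -0.07, 0, -0.05, 0.4], [0, 0.15, 0, -0.1, 0, -0.1, 0.4], [0, 0.22, 0, -0.1, 0, -0.1, 0.4], [0, 0.3, 0, -0.1, 0, -0.1, 0.4], [0, 0.38, 0, -0.1, 0, -0.1, 0.4], [0, 0.46, 0, -0.1, 0, -0.1, 0.4], [0, 0.54, 0, -0.1, 0, -0.1, 0.4], [0, 0.556, 0, -0.1, 0, -0.1, 0.4], [0, 0.556, 0, -0.1, 0, -0.1, 0.4]]]'

```text
time_s: 8.03
ee_pos: [0.4173, 0.0199, 0.0869]
eef_rot: [3.141, -0.733, -0.019]
force: [0.4, -0.1, -0.9]
grip_width: 0.0566
```

```bash
python3 -c "
from h import *
shot('side','side8');shot('wrist','w8');o=get_obs();print(o['ee_pos'],o['eef_rot'],o['qpos'])
import numpy as np
i=cv2.imread('pics/side8.png');j=cv2.imread('pics/w8.png')
cv2.imwrite('pics/sw8.png',cv2.resize(np.hstack([i[50:350,60:360],j[:300,106:406]]),None,fx=1.3,fy=1.3))"
```

```text
[0.41757252 0.01978928 0.08700304] [-3.14099615 -0.73273069 -0.01961623] [-0.0569207  -0.0949936   2.48657898  0.96661168  0.03104314  0.57667349]
```

View pics/sw8.png

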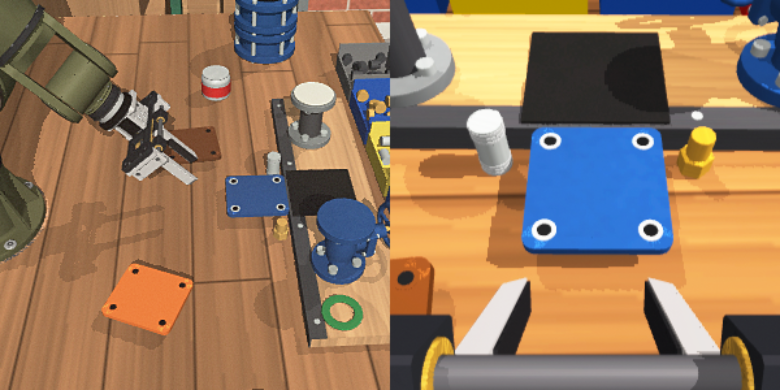

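```bash
python3 tgt.py .456 .0125 .05 3.1416 -.84 -.02
```

```text
[-0.0005, 0.0683, 0.0002, 0.0078, 0.0131, 0.1066]
```

servo_tool --moves '[[[0, 0, 0, 0.008, 0.013, 0.05, 0.4], [0, 0.02, 0, 0.008, 0.013, 0.107, 0.4], [0, 0.04, 0, 0.008, 0.013, 0.107, 0.4], [0, 0.068, 0, 0.008, 0.013, 0.107, 0.4], [0, 0.068, 0, 0.008, 0.013, 0.107, 0.4], [0, 0.068, 0, 0.008, 0.013, 0.107, 0.4], [0, 0.068, 0, 0.008, 0.013, 0.107, 0.4], [0, 0.068, 0, 0.008, 0.013, 0.107, 0.4]]]'

```text
time_s: 8.8
ee_pos: [0.441, 0.0384, 0.0552]
eef_rot: [-3.035, -0.759, -0.03]
force: [0.5, 0.9, 0.9]
grip_width: 0.0565
```

```bash
python3 -c "
from h import *
o=get_obs();print(o['ee_pos'],o['eef_rot'],o['qpos'])"; python3 tgt.py .456 .0125 .05 3.1416 -.84 -.02
```

```text
[0.44099893 0.03837676 0.0552415 ] [-3.0354196  -0.75909739 -0.0304247 ] [-0.08366661  0.0842309   2.46192258  2.40400079  0.21312349 -0.88359421]
[-0.0628, 0.0512, -0.0074, 0.0157, 0.0536, 0.0238]
```

It is flipping (q4 → 2.4). Let it finish.

servo_tool --moves '[[[-0.063, 0.05, -0.007, 0.016, 0.054, 0.024, 0.4], [-0.063, 0.05, -0.007, 0.016, 0.054, 0.024, 0.4], [-0.063, 0.05, -0.007, 0.016, 0.054, 0.024, 0.4], [-0.063, 0.05, -0.007, 0.016, 0.054, 0.024, 0.4], [-0.063, 0.05, -0.007, 0.016, 0.054, 0.024, 0.4], [-0.063, 0.05, -0.007, 0.016, 0.054, 0.024, 0.4]]]'

```text
time_s: 9.3
ee_pos: [0.4564, 0.013, 0.0498]
eef_rot: [-3.138, -0.837, -0.021]
force: [-0.3, -0.5, 0.2]
grip_width: 0.0564
```

```bash
python3 -c "
from h import *
o=get_obs();print(o['ee_pos'],o['eef_rot'],o['qpos'])"; python3 tgt.py .456 .0125 .0085 3.1416 -.84 -.02;python3 tgt.py .476 .0125 .0085 3.1416 -.84 -.02
```

```text
[0.45640714 0.01297985 0.04980121] [-3.13844814 -0.83722598 -0.02131332] [-0.0793218   0.15920688  2.46435053  2.99483128  0.32145713 -1.47032084]
[-0.0014, 0.0018, -0.0006, -0.0619, 0.0011, 0.0547]
[-0.0014, 0.0018, -0.0006, -0.0351, 0.0004, 0.0844]
```

servo_tool --moves '[[[0, 0, 0, -0.02, 0, 0.018, 0.4], [0, 0, 0, -0.042, 0, 0.037, 0.4], [0, 0, 0, -0.056, 0, 0.05, 0.4], [0, 0, 0, -0.061, 0, 0.054, 0.4], [0, 0, 0, -0.061, 0, 0.054, 0.4]]]'

```text
time_s: 9.72
ee_pos: [0.4558, 0.0136, 0.0084]
eef_rot: [-3.136, -0.836, -0.022]
force: [0.7, -0.2, -0.5]
grip_width: 0.0563
```

```bash
python3 -c "
from h import *
o=get_obs();print(o['ee_pos'],o['eef_rot'],o['qpos'],o['force'])
shot('side','side9');i=cv2.imread('pics/side9.png')
cv2.imwrite('pics/s9.png',cv2.resize(i[90:290,120:370],None,fx=3,fy=3,interpolation=cv2.INTER_CUBIC))";python3 tgt.py .476 .0125 .0085 3.1416 -.84 -.02
```

```text
[0.45584055 0.01358945 0.0084274 ] [-3.13592328 -0.83554118 -0.02207387] [-0.07912099  0.32306077  2.4608324   3.03738253  0.47903602 -1.51654357] [ 0.65702548 -0.17648057 -0.52783644]
[-0.0023, 0.0023, -0.0008, 0.026, 0.0012, 0.0303]
```

View pics/s9.png

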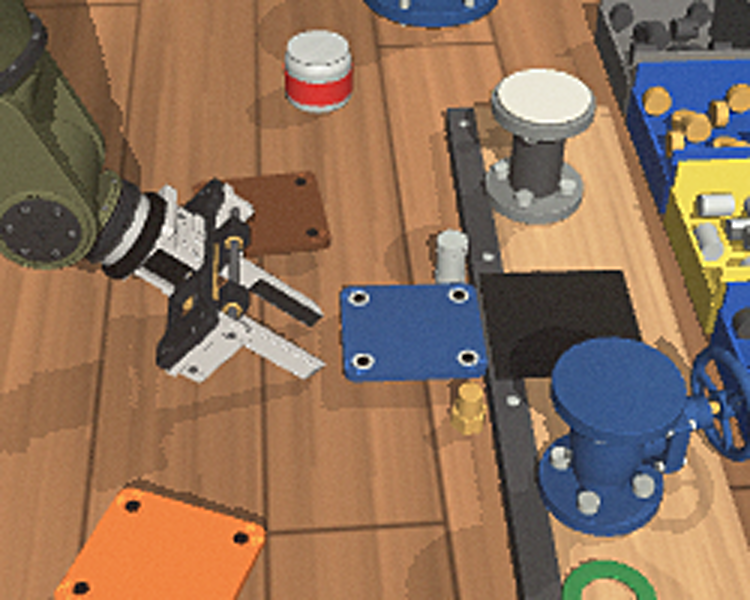

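servo_tool --moves '[[[0, 0, 0, 0.009, 0, 0.01, 0.4], [0, 0, 0, 0.017, 0, 0.019, 0.4], [0, 0, 0, 0.022, 0, 0.025, 0.4], [0, 0, 0, 0.022, 0, 0.025, 0.4]]]'

```text
time_s: 10.1
ee_pos: [0.4738, 0.0132, 0.0094]
eef_rot: [-3.136, -0.838, -0.022]
force: [0.0, -0.3, -0.4]
grip_width: 0.0567
```

```bash
python3 -c "
from h import *
o=get_obs();print(o['ee_pos'],o['eef_rot'],o['force'])"
python3 - <<'E'
import sys;sys.path.insert(0,'.')
import numpy as np
from tgt import *
F=.596;a=.84
# follow underside point: near edge N, T 4mm beyond N along plate
for th in [10,20,31,45,60,75,90]:
    t=np.radians(th);s,c=np.sin(t),np.cos(t)
    N=np.array([F-.120*c-.008*s, max(.019*c+.088*s,.120*s)])
    u=np.array([c,-s])  # from near to far
    T=N+.005*u
    # finger surface must pass at/below N: T as tip if th>90-48 else surface through N with T 5mm beyond along finger
    d=np.array([np.sin(a),-np.cos(a)])
    if th<42: T=N+.005*d/ np.sin(a)
    P=T-.008*np.array([np.cos(a),np.sin(a)])
    print(th,N.round(4),P.round(4),calc([P[0],.0130,P[1]],R.from_euler('xyz',[3.1416,-.84,-.021])).tolist())
E
```

```text
[0.47379981 0.01318298 0.00935702] [-3.13637483 -0.8376522  -0.02180185] [ 0.02335506 -0.25673987 -0.36810299]
10 [0.4764 0.034 ] [0.4761 0.0236] [-0.0029, 0.0015, -0.0003, 0.0242, 0.0002, -0.0156]
20 [0.4805 0.048 ] [0.4802 0.0375] [-0.0029, 0.0015, -0.0003, 0.0504, -0.0001, -0.0282]
31 [0.489  0.0618] [0.4887 0.0514] [-0.0029, 0.0015, -0.0003, 0.0823, -0.0005, -0.0341]
45 [0.5055 0.0849] [0.5037 0.0754] [-0.0029, 0.0015, -0.0003, 0.1381, -0.0012, -0.0439]
60 [0.5291 0.1039] [0.5262 0.0936] [-0.0029, 0.0015, -0.0003, 0.1954, -0.0021, -0.0349]
75 [0.5572 0.1159] [0.5532 0.1051] [-0.0029, 0.0015, -0.0003, 0.2485, -0.0031, -0.0102]
90 [0.588 0.12 ] [0.5827 0.109 ] [-0.0029, 0.0015, -0.0003, 0.2938, -0.0042, 0.0284]
```

servo_tool --moves '[[[0, 0, 0, 0.003, 0, 0.003, 0.4], [0, 0, 0, 0.008, 0, -0.002, 0.4], [0, 0, 0, 0.016, 0, -0.009, 0.4], [0, 0, 0, 0.024, 0, -0.0156, 0.4], [0, 0, 0, 0.033, 0, -0.02, 0.4], [0, 0, 0, 0.042, 0, -0.024, 0.4], [0, 0, 0, 0.05, 0, -0.028, 0.4], [0, 0, 0, 0.05, 0, -0.028, 0.4]]]'

```text
time_s: 10.77
ee_pos: [0.4799, 0.013, 0.038]
eef_rot: [-3.137, -0.838, -0.022]
force: [-5.5, 1.1, -0.2]
grip_width: 0.0564
```

```bash
cat > sw.py <<'E'
from h import *
import sys
f=sys.argv[1]
a=shot('side',f+'s')['color'][90:290,150:400,::-1];b=shot('wrist',f+'w')['color'][...,::-1]
a=cv2.resize(a,None,fx=1.92,fy=1.92,interpolation=cv2.INTER_CUBIC);b=cv2.resize(b,(400,300));p=np.zeros((a.shape[0]-300,400,3),np.uint8)
cv2.imwrite(f'pics/{f}.png',cv2.resize(np.hstack([a,np.vstack([b,p])]),None,fx=.9,fy=.9))
o=get_obs();print(o['ee_pos'],o['eef_rot'],o['force'])
E
python3 sw.py l1
```

```text
[0.48040384 0.01297235 0.03815329] [-3.13649904 -0.83899047 -0.02163902] [-2.04764376  0.06298466 -0.56282003]
```

View pics/l1.png

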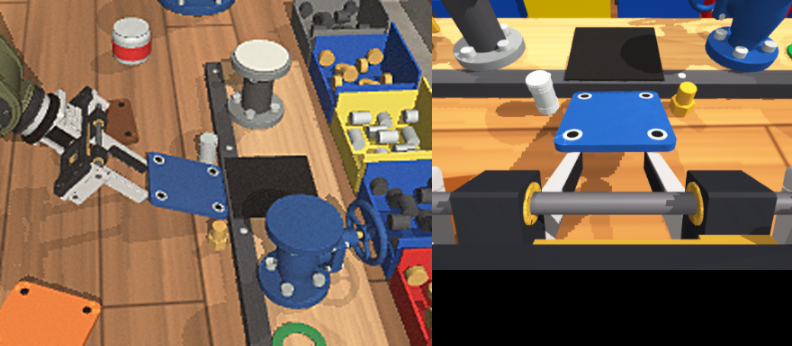

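servo_tool --moves '[[[0, 0, 0, 0.011, 0, -0.002, 0.4], [0, 0, 0, 0.022, 0, -0.004, 0.4], [0, 0, 0, 0.033, 0, -0.006, 0.4], [0, 0, 0, 0.045, 0, -0.008, 0.4], [0, 0, 0, 0.057, 0, -0.011, 0.4], [0, 0, 0, 0.073, 0, -0.014, 0.4], [0, 0, 0, 0.088, 0, -0.015, 0.4], [0, 0, 0, 0.104, 0, -0.014, 0.4], [0, 0, 0, 0.12, 0, -0.012, 0.4], [0, 0, 0, 0.133, 0, -0.01, 0.4], [0, 0, 0, 0.145, 0, -0.007, 0.4], [0, 0, 0, 0.145, 0, -0.007, 0.4]]]'

```text
time_s: 11.87
ee_pos: [0.5275, 0.0119, 0.0955]
eef_rot: [-3.137, -0.841, -0.022]
force: [-0.6, -0.8, -0.4]
grip_width: 0.0565
```

```bash
python3 sw.py l2
```

```text
[0.52631123 0.01197819 0.09446477] [-3.13651361 -0.83924048 -0.02154319] [-2.19445109 -0.71347317  0.42954862]
```

View pics/l2.png

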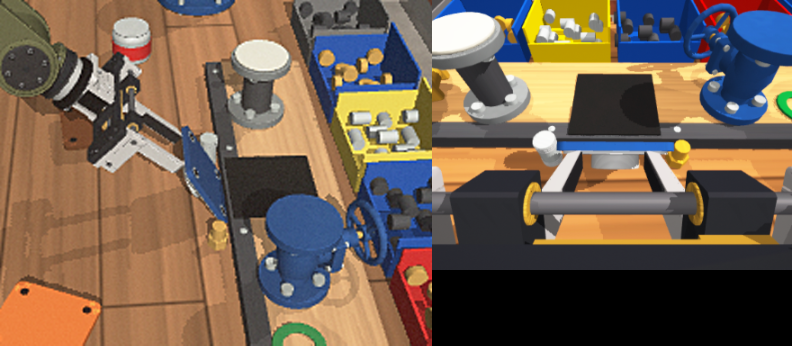

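servo_tool --moves '[[[0, 0, 0, 0.018, 0, 0.007, 0.4], [0, 0, 0, 0.036, 0, 0.015, 0.4], [0, 0, 0, 0.053, 0, 0.025, 0.4], [0, 0, 0, 0.069, 0, 0.037, 0.4], [0, 0, 0, 0.084, 0, 0.05, 0.4], [0, 0, 0, 0.092, 0, 0.058, 0.4], [0, 0, 0, 0.092, 0, 0.058, 0.4]]]'

```text
time_s: 12.55
ee_pos: [0.5793, 0.011, 0.1094]
eef_rot: [-3.136, -0.84, -0.021]
force: [-0.2, 0.3, -0.4]
grip_width: 0.0563
```

```bash
python3 sw.py l3;for p in ".5945 .011 .1045" ".609 .011 .1025" ".623 .011 .099"; do python3 tgt.py $p 3.1416 -.84 -.021; done
```

```text
[0.57818282 0.01105435 0.10887241] [-3.13639337 -0.83856429 -0.02150556] [ 0.26902045  0.43569    -0.56327296]
[-0.0031, 0.0009, -0.0002, 0.0153, -0.0004, 0.0301]
[-0.0031, 0.0009, -0.0002, 0.0317, -0.0009, 0.0544]
[-0.0031, 0.0009, -0.0002, 0.0452, -0.0014, 0.0799]
```

View pics/l3.png

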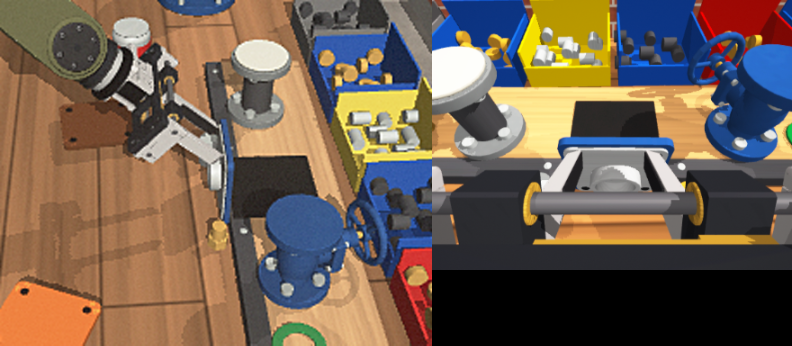

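servo_tool --moves '[[[0, 0, 0, 0.004, 0, 0.008, 0.4], [0, 0, 0, 0.008, 0, 0.015, 0.4], [0, 0, 0, 0.012, 0, 0.023, 0.4], [0, 0, 0, 0.015, 0, 0.03, 0.4], [0, 0, 0, 0.019, 0, 0.036, 0.4], [0, 0, 0, 0.023, 0, 0.042, 0.4], [0, 0, 0, 0.027, 0, 0.048, 0.4], [0, 0, 0, 0.03, 0, 0.052, 0.4]]]'

```text
time_s: 13.32
ee_pos: [0.6079, 0.0105, 0.1025]
eef_rot: [-3.136, -0.838, -0.022]
force: [-0.1, -0.8, 0.2]
grip_width: 0.0563
```

```bash
python3 sw.py l4
```

```text
[0.60783668 0.01055724 0.10256463] [-3.13635295 -0.83852631 -0.02153651] [-0.03096417  0.43654207 -0.64608049]
```

View pics/l4.png

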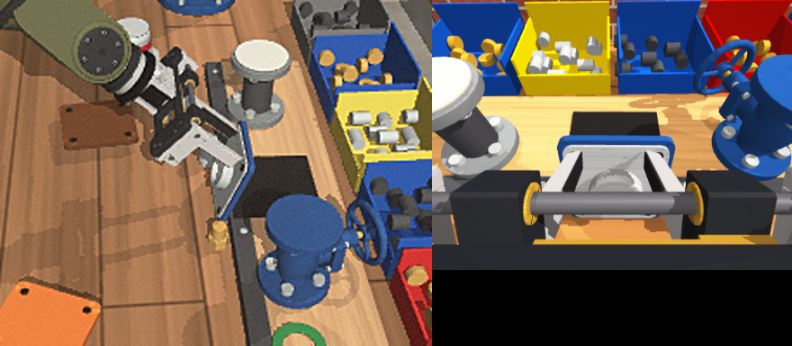

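servo_tool --moves '[[[0, 0, 0, 0.003, 0, 0.006, 0.4], [0, 0, 0, 0.006, 0, 0.012, 0.4], [0, 0, 0, 0.009, 0, 0.018, 0.4], [0, 0, 0, 0.012, 0, 0.024, 0.4]]]'

```text
time_s: 13.75
ee_pos: [0.6212, 0.0103, 0.099]
eef_rot: [-3.136, -0.839, -0.021]
force: [-1.0, 0.7, -0.5]
grip_width: 0.0565
```

```bash
python3 sw.py l5
```

```text
[0.62115426 0.01033025 0.09883998] [-3.13634018 -0.83848003 -0.02152717] [-0.47528566  0.56044254  0.32824526]
```

View pics/l5.png

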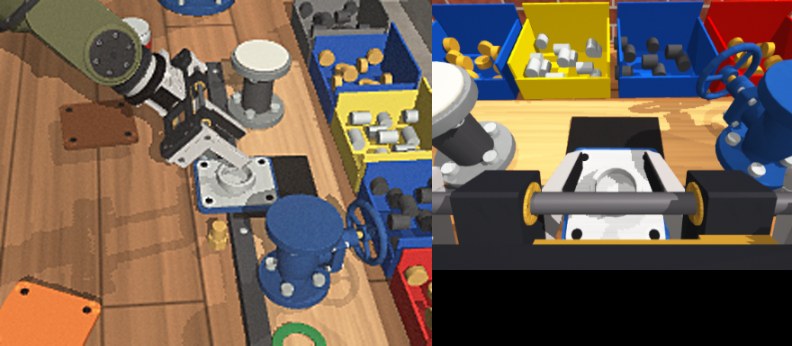

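```bash
python3 tgt.py .47 .01 .2 3.1416 -.84 -.021;python3 tgt.py .47 .01 .2 3.1416 0 -.021; python3 -c "
from h import *
print(get_obs()['qpos'])"
```

```text
[-0.0031, 0.001, -0.0002, -0.0516, 0.0053, -0.36]
[-0.003, -0.5338, 0.0011, -0.0516, 0.0053, -0.36]
[-0.05570463  0.31298912  2.0420165   2.60406471  0.05991581 -1.05691708]
```

servo_tool --moves '[[[0, 0, 0, -0.005, 0, -0.06, 0.4], [0, 0, 0, -0.02, 0, -0.14, 0.4], [0, -0.03, 0, -0.04, 0.003, -0.22, 0.4], [0, -0.1, 0, -0.05, 0.005, -0.3, 0.4], [0, -0.18, 0, -0.052, 0.005, -0.36, 0.4], [0, -0.25, 0, -0.052, 0.005, -0.36, 0.4], [0, -0.33, 0, -0.052, 0.005, -0.36, 0.4], [0, -0.4, 0, -0.052, 0.005, -0.36, 0.4], [0, -0.48, 0, -0.052, 0.005, -0.36, 0.4], [0, -0.534, 0, -0.052, 0.005, -0.36, 0.4], [0, -0.534, 0, -0.052, 0.005, -0.36, 0.4], [0, -0.534, 0, -0.052, 0.005, -0.36, 0.4]]]'

```text
time_s: 14.85
ee_pos: [0.5225, 0.033, 0.1791]
eef_rot: [-3.019, -0.623, 0.007]
force: [0.5, 0.5, -0.9]
grip_width: 0.0563
```

```bash
python3 -c "
from h import *
print(get_obs()['qpos'])";python3 tgt.py .47 .01 .12 3.1416 0 -.021; python3 cov.py t10
```

```text
[-0.10363802 -0.02481337  2.08906913  0.39595087  0.50197797  1.12813499]
[-0.0811, -0.3949, 0.0415, -0.1544, 0.0491, 0.0288]
```

View pics/t10c.png

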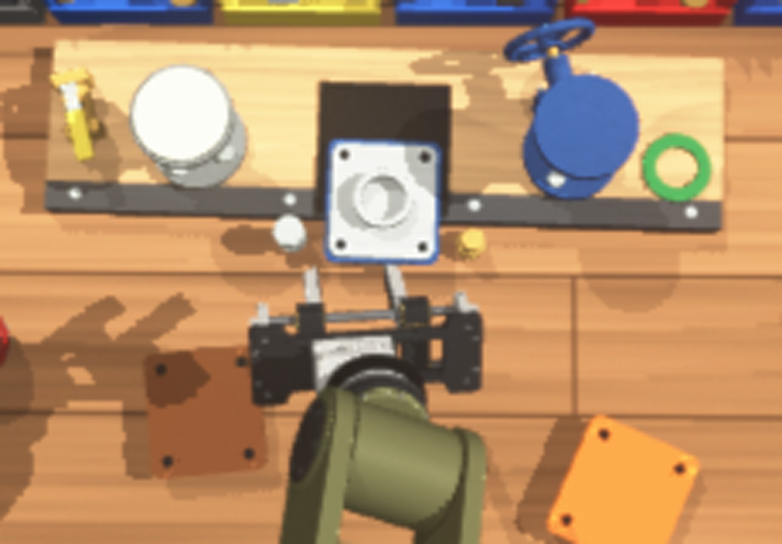

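servo_tool --moves '[[[-0.02, -0.08, 0.01, -0.03, 0.02, 0, 0.4], [-0.05, -0.16, 0.02, -0.07, 0.049, 0.01, 0.4], [-0.081, -0.24, 0.03, -0.1, 0.049, 0.02, 0.4], [-0.081, -0.32, 0.0415, -0.154, 0.049, 0.029, 0.4], [-0.081, -0.395, 0.0415, -0.154, 0.049, 0.029, 0.4], [-0.081, -0.395, 0.0415, -0.154, 0.049, 0.029, 0.4], [-0.081, -0.395, 0.0415, -0.154, 0.049, 0.029, 0.4]]]'

```text
time_s: 15.48
ee_pos: [0.4686, 0.0082, 0.1231]
eef_rot: [3.138, 0.008, -0.021]
force: [0.2, 0.5, -0.5]
grip_width: 0.0564
```

```bash
cat > cov2.py <<'E'
from h import *
import sys
c=shot("top",sys.argv[1]);
i=c["color"][120:200,215:300,::-1];cv2.imwrite(f"pics/{sys.argv[1]}c.png",cv2.resize(i,None,fx=7,fy=7,interpolation=cv2.INTER_CUBIC))
H=hsv(c);h,s,v=[H[...,k].astype(int) for k in range(3)]
g=np.zeros(v.shape,bool);g[125:200,225:277]=1
w=g&(((s<60)&(v>90))|((h>100)&(h<125)&(s>90)))
w=cv2.morphologyEx(w.astype(np.uint8),cv2.MORPH_OPEN,np.ones((5,5)))
for b in blobs(w,300): print(b[1],rect(b[3],c,.037))
E
python3 cov2.py t11; python3 -c "
from h import *
print(get_obs()['qpos'],get_obs()['ee_pos'],get_obs()['eef_rot'])"
```

```text
[ 235  151   35   36 1057] ((613.2186889648438, 7.581775665283203), (116.6600341796875, 111.40880584716797), 0.22390413284301758)
[-0.05830877  0.21347659  1.83491262 -0.00485246  1.09915895  1.53587645] [0.46815843 0.00816173 0.12312952] [ 3.13749381  0.00610708 -0.02118384]
```

View pics/t11c.png

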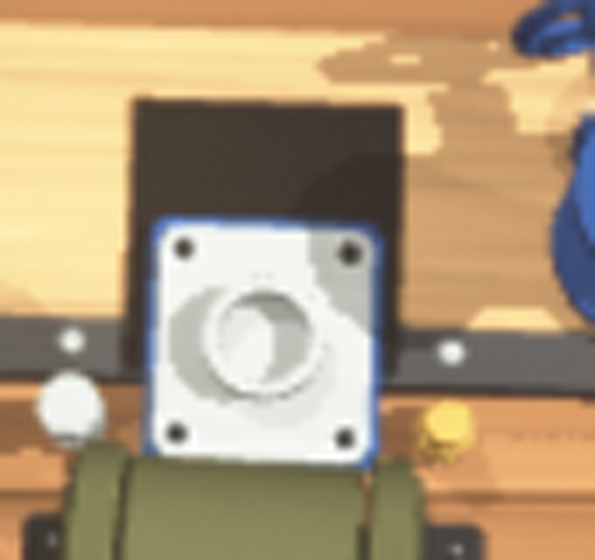

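```bash
cat > m.py <<'E'
from h import *
def meas(c,holes,off,f,z=.040):
    P=ray(c,[[(x+.5)/f-.5+off[0],(y+.5)/f-.5+off[1]] for x,y in holes],z)[:,:2]
    fl,fr,nl,nr=P
    ax=((fl-nl)+(fr-nr));ay=((fl-fr)+(nl-nr))
    print("centre",P.mean(0).round(4),"yaw",np.arctan2(ax[1],ax[0]).round(4),np.arctan2(-ay[0],ay[1]).round(4),"len",np.linalg.norm(ax)/2,np.linalg.norm(ay)/2)
E
python3 - <<'E'
from m import *
c=camera("top")
meas(c,[(183,248),(349,253),(176,432),(344,437)],(215,120),7)
meas(c,[(319,82),(451,85),(315,212),(448,215)],(140,110),3.4,.029)
E
python3 tgt.py .54 .0085 .0325 3.1416 0 -.021
```

```text
centre [0.6125 0.0072] yaw -0.023 -0.0239 len 0.08742059674907851 0.07818504964242257
centre [0.6659 0.0071] yaw -0.0174 -0.0172 len 0.12948571883938084 0.1294280969635963
[0.0028, 0.0034, -0.0003, 0.1454, -0.0048, 0.1808]
```

servo_tool --moves '[[[0, 0, 0, 0.06, 0, 0.03, 0.4], [0, 0, 0, 0.11, 0, 0.09, 0.4], [0, 0, 0, 0.115, 0, 0.14, 0.4], [0, 0, 0, 0.115, 0, 0.17, 0.4], [0, 0, 0, 0.115, 0, 0.18, 0.4], [0, 0, 0, 0.115, 0, 0.18, 0.4]]]'

```text
time_s: 16.08
ee_pos: [0.5239, 0.0065, 0.0323]
eef_rot: [3.138, 0.006, -0.021]
force: [-0.2, 0.2, -0.3]
grip_width: 0.0564
```

```bash
python3 sw.py l6;python3 tgt.py .597 .0075 .033 3.1416 0 -.02
```

```text
[0.52505566 0.00643621 0.03420149] [ 3.13745277  0.00328275 -0.02139217] [0.21386676 0.43798412 0.34823408]
[0.0026, 0.0021, -0.0009, 0.1438, -0.0052, 0.0019]
```

View pics/l6.png

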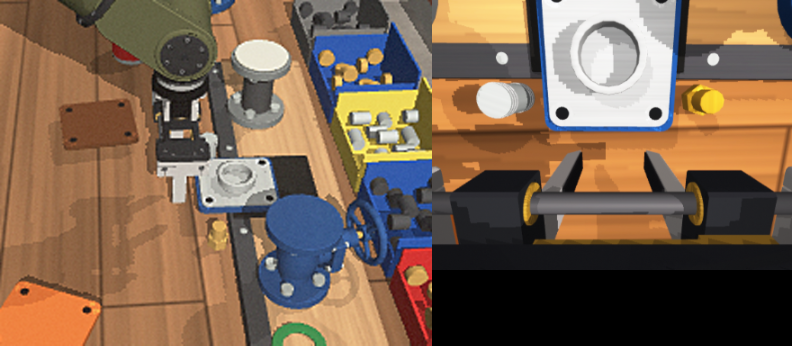

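servo_tool --moves '[[[0, 0, -0.001, 0.025, -0.002, 0.001, 0.4], [0, 0, -0.001, 0.037, -0.002, 0.001, 0.4], [0, 0, -0.001, 0.048, -0.003, 0.001, 0.4], [0, 0, -0.001, 0.06, -0.003, 0.001, 0.4], [0, 0, -0.001, 0.072, -0.003, 0.001, 0.4], [0, 0, -0.001, 0.084, -0.003, 0.001, 0.4], [0, 0, -0.001, 0.096, -0.004, 0.001, 0.4], [0, 0, -0.001, 0.108, -0.004, 0.001, 0.4], [0, 0, -0.001, 0.118, -0.004, 0.001, 0.4], [0, 0, -0.001, 0.128, -0.004, 0.001, 0.4], [0, 0, -0.001, 0.134, -0.004, 0.001, 0.4], [0, 0, -0.001, 0.134, -0.004, 0.001, 0.4]]]'

```text
time_s: 17.18
ee_pos: [0.5924, 0.007, 0.0341]
eef_rot: [3.138, 0.003, -0.02]
force: [-2.4, 0.7, 1.4]
grip_width: 0.0564
```

```bash
python3 cov2.py t12;python3 tgt.py .597 .0075 .033 3.1416 0 -.02
```

```text
[0.0026, 0.0017, 0.0001, 0.0094, -0.0011, 0.0019]
```

View pics/t12c.png

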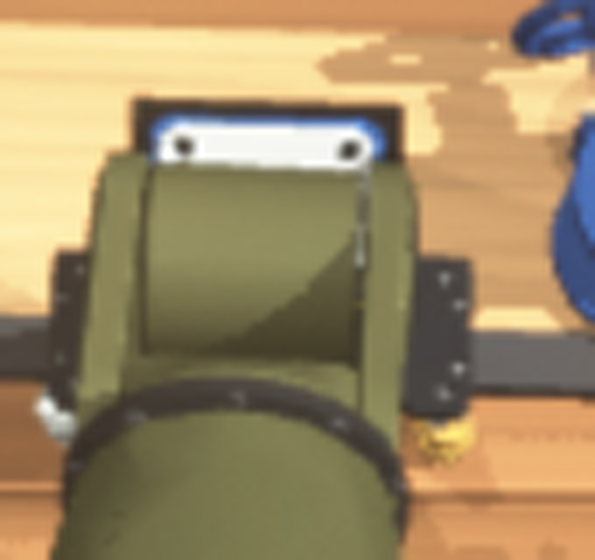

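Run:
```python
from m import *
c=camera("top")
f=lambda L,z:ray(c,[[(x+.5)/7-.5+215,(y+.5)/7-.5+120] for x,y in L],z)[:,:2]
a=f([(184,147),(349,150)],.04);print(a,a.mean(0)-[.0437,-.0009])
print(f([(156,119),(384,122)],.037),f([(135,100),(402,104)],.029))
print(get_obs()['ee_pos'])
```

```text
[[ 0.7058078   0.04530024]
 [ 0.70477714 -0.03258941]] [0.66159247 0.00725542]
[[ 0.72010714  0.05888664]
 [ 0.71921367 -0.04912801]] [[ 0.73152664  0.06949918]
 [ 0.73021918 -0.0579112 ]]
[0.59229526 0.00702635 0.03389513]
```

servo_tool --moves '[[[0, 0, 0, 0.005, 0, 0.001, 0.4], [0, 0, 0, 0.009, 0, 0.001, 0.4], [0, 0, 0, 0.009, 0, 0.001, 0.4], [0, 0, 0, -0.01, 0, 0, 0.4], [0, 0, 0, -0.06, 0, -0.02, 0.4], [0, 0, 0, -0.12, 0, -0.07, 0.4], [0, 0, 0, -0.19, 0, -0.14, 0.4], [0, 0, 0, -0.26, 0, -0.18, 0.4], [0, 0, 0, -0.32, 0, -0.18, 0.4], [0, 0, 0, -0.36, 0, -0.18, 0.4], [0, 0, 0, -0.36, 0, -0.18, 0.4], [0, 0, 0, -0.36, 0, -0.18, 0.4]]]'

```text
time_s: 18.28
ee_pos: [0.4128, 0.011, 0.1251]
eef_rot: [3.137, -0.0, -0.02]
force: [0.6, -0.1, 0.6]
grip_width: 0.0564
```

```bash
python3 cov2.py t13
```

```text
[ 236  137   32   35 1024] ((661.7772827148438, 9.733184814453125), (114.30939483642578, 102.15538787841797), 0.25906679034233093)
```

View pics/t13c.png

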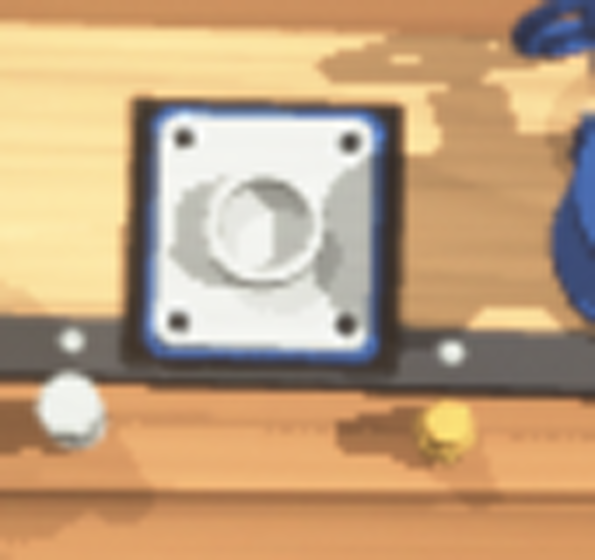

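```bash
cat > fin.py <<'E'
from m import *
c=camera("top");G=cv2.cvtColor(c["color"],cv2.COLOR_RGB2GRAY).astype(float)
def cen(u,v,r=3):
    u,v=int(round(u)),int(round(v));w=G[v-r:v+r+1,u-r:u+r+1];w=np.clip(w.max()*.8-w,0,None)
    yy,xx=np.mgrid[v-r:v+r+1,u-r:u+r+1];return (w*xx).sum()/w.sum(),(w*yy).sum()/w.sum()
hs=[cen((x+.5)/7-.5+215,(y+.5)/7-.5+120) for x,y in [(183,138),(349,142),(178,322),(345,324)]]
print(np.round(hs,2));meas(c,hs,(0,0),1,.040)
# mat edges: far edge (rows), sides (cols), half crossings bench/wood to black
def cross(p,lo,hi):
    t=(p.max()+p.min())/2
    for i in range(len(p)-1):
        if (p[i]-t)*(p[i+1]-t)<0: return lo+i+(p[i]-t)/(p[i]-p[i+1])
far=[(u,cross(G[130:137,u],130,0)) for u in range(238,268,3)]
lef=[(cross(G[v,228:236],228,0),v) for v in range(140,162,2)]
rig=[(cross(G[v,269:276],269,0),v) for v in range(140,162,2)]
for n,L in (("far",far),("left",lef),("right",rig)):
    P=ray(c,[q for q in L if None not in q],.029);i=0 if n=="far" else 1
    k=np.polyfit(P[:,1-i],P[:,i],1);print(n,k.round(4),"mid",P.mean(0).round(4))
E
python3 fin.py
```

```text
[[240.36 138.52]
 [264.8  139.87]
 [239.56 167.08]
 [265.01 165.77]]
centre [0.665  0.0067] yaw -0.0016 0.0045 len 0.09141435879156357 0.08210993625584208
far [0.0235 0.732 ] mid [0.7322 0.0105 0.029 ]
left [-0.0367  0.0973] mid [0.6765 0.0725 0.029 ]
right [-0.0175 -0.0466] mid [ 0.6772 -0.0585  0.029 ]
```

```bash
sed -i 's/r=3/r=2/' fin.py; python3 fin.py|head -6
python3 - <<'E'
from m import *
c=camera("top")
meas(c,[(183,138),(349,142),(178,322),(345,324)],(215,120),7,.04)
E
python3 - <<'E'
import sys;sys.path.insert(0,'.')
from m import *
c=shot("side","side14");i=c["color"][150:290,250:370,::-1];cv2.imwrite("pics/s14.png",cv2.resize(i,None,fx=4.2,fy=4.2,interpolation=cv2.INTER_CUBIC))
E
```

```text
[[240.79 139.28]
 [264.55 139.91]
 [239.98 165.5 ]
 [264.14 165.73]]
centre [0.6656 0.0069] yaw -0.014 -0.0126 len 0.0873855934128042 0.07888140032326142
far [0.0236 0.732 ] mid [0.7323 0.0105 0.029 ]
centre [0.6655 0.0073] yaw -0.015 -0.0126 len 0.08779234172474829 0.07831432141270663
```

View pics/s14.png

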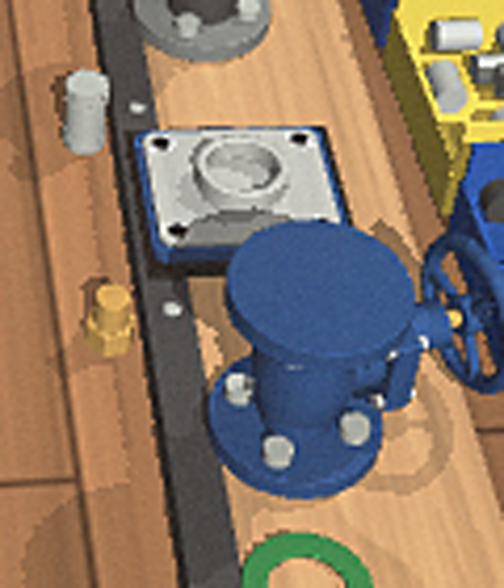

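Run:
```python
from m import *
c=shot("wrist","w15")
mid=np.array([.666,.0071,.029]);d=-.02
print(proj(c,[[.666,.007,.029]]))
cv2.imwrite("pics/w15b.png",cv2.resize(c["color"][:,:,::-1],(768,576)))
```

```text
[[ 256.31195992 -127.72448932]]
```

View pics/w15b.png

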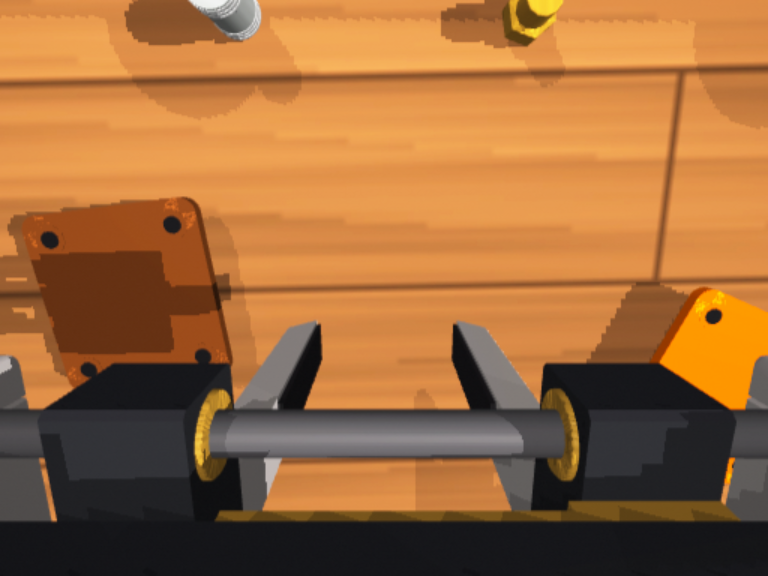

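servo_tool --moves '[[[0, 0, 0, 0.06, 0, -0.06, 0.4], [0, 0, 0, 0.13, 0, -0.1, 0.4], [0, 0, 0, 0.2, 0, -0.15, 0.4], [0, 0, 0, 0.26, 0, -0.15, 0.4], [0, 0, 0, 0.28, 0, -0.15, 0.4], [0, 0, 0, 0.28, 0, -0.15, 0.4]]]'

```text
time_s: 19.08
ee_pos: [0.5548, 0.0084, 0.1975]
eef_rot: [3.138, 0.004, -0.02]
force: [-0.2, 0.3, -0.8]
grip_width: 0.0563
```

Run:
```python
from m import *
c=shot("wrist","w16")
cv2.imwrite("pics/w16b.png",cv2.resize(c["color"][:,:,::-1],(768,576)))
```

```text
(no output)
```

View pics/w16b.png

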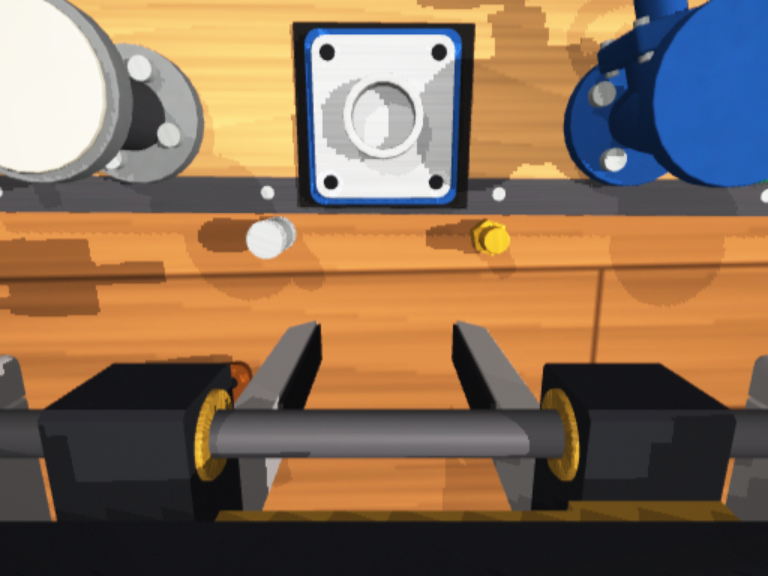

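Run:
```python
from m import *
c=camera("wrist")
meas(c,[(326.5,52),(439,51.5),(330.5,183),(436,182)],(0,0),1.5,.04)
meas(c,[(293,23),(474.5,24),(298.5,206.5),(466,209)],(0,0),1.5,.029)
```

```text
centre [0.6657 0.0087] yaw -0.0176 -0.0128 len 0.08844992695335635 0.07828277515020828
centre [0.6667 0.0087] yaw -0.0301 -0.0293 len 0.12867141580649552 0.12936029333034235
```

```bash
python3 -c "
from station import *
print(get_obs()['time_s'],get_obs()['force']);print(hand_in())"
```

```text
19.1833 [ 0.26794926 -0.09806118  0.01262323]
the job is handed in; nothing more can be done
None
```

The cover is lying flat on the free (middle) mat, spigot up. I handed the job in at about 19 s of the 72 s allowed, with the arm clear and nothing touching.

**What I did:**
- Pushed the cover left until it lined up with the mat, then forward until it met the steel edge; contact peaked at about 32 N on the fingers along x, 40 N with the vertical part.
- Lifted its near rim with two tilted fingers until it stood upright against the edge, then tipped it over onto the mat.
- Pushed its near edge about 53 mm to bring it home.

**Last checks:**
- **Position:** the wrist view puts the cover centre at (0.6657, 0.0087) m and the mat centre at (0.6667, 0.0087) m, so it is about 1 mm short. The top view puts it 0.4–1.5 mm short in x and within 0.5 mm in y.
- **Squareness:** this was the weakest check. The cover's turn came out at −0.013 to −0.018 rad, while estimates of the mat's turn ranged from −0.017 to −0.037 rad, most of them within −0.017 to −0.030. The cover is probably within about 1° of square, and I did not correct it further.
- **Other parts:** the nipple and plug look unmoved in the last top picture, and I saw no other part shifted in the pictures I took. I did not measure each one again.

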